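# Tip left-over syringes into the sharps container and close it

### The arm

A 6-joint arm with a two-finger parallel gripper is mounted at the origin on a cart in front of the work surface, level with it; the furniture and walls round the work are solid. World frame = base frame: x ahead of the robot, y to its left, z up, the work surface at z = 0. Lengths are in m, angles in degrees, forces in N, time in s.
With the tool pointing down it reaches from about 0.15 to 0.775 m from the base axis. Payload 6.1 kg.
Tool frame: the origin (TCP) lies at the very end of the fingers, on their centre line; the grasp point (between the pads) lies 19 mm behind it (ctrl.grip_depth is the distance from the TCP to the grasp point, in m); z points along the fingers, y is the line along which they close (so a half turn about z gives the same grasp; the last joint's range is limited). The gripper opens to 85 mm and grips with 20 to 120 N. Pads are 22 mm wide; open, the fingers measure 114 mm over their backs; the gripper's body (76 mm by 85 mm) begins 54 mm behind the grasp point. The pads swing forward as they close: fully open they stand 13 mm farther back than shut.
Start: joints at [-65.26, 7.208, -2.269, 80.523, 0, 90], TCP at [0.22, -0.477, 0.231] pointing down, gripper open.
Joint ranges: [-155.77, 155.77], [-54.66, 111.73], [-72.52, 77.12], [-102.08, 115.82], [-83.92, 84.16], [-180, 180]. Speed limits (degrees/s): [136.94, 136.94, 172.46, 180, 180, 180].

### API

Orientations are given as a 3x3 rotation matrix whose columns are the frame's x, y, z axes.
In Python, from rig import readout, vision, ctrl gives the robot as it stands.
- The arm moves only by the shell command python3 -m handwheel 'ROWS' [FORCE]. ROWS is JSON, a list that holds one entry, the list of rows, each a list of 5 numbers: the finger opening in m, from 0 to 0.0854, then the shift along the tool's x, y, z in m, then the turn about the tool's z in rad. In form: [[[claw, tx, ty, tz, twist], ...]]. A call has 1 to 12 rows; each row is the pose to reach, as a shift and turn from the pose commanded when the call began, along the tool's axes at that moment; what a row does not reach only later rows make up. A row lasts 1/10 s, in which the tool goes at most 50 mm and 8.59 degrees, less where a joint would pass 70% of its speed; a pose out of reach is approached as far as the arm can. A call with a gripper value outside its range is refused whole. The fingers move at their own pace and stop on an object; FORCE is the grip in N (left out, the last holds). Time passes only in rows, so rows that repeat a pose let the fingers close. It gives the time, the measured TCP pose, the force, the opening and the grip force at its end, in the units of the state.
- readout.read_state(): the state, without advancing time (a new reading comes with each control period).
- vision.capture(name): name is "scene" or "top"; returns the picture (420x560x3 uint8, red, green, blue); there is no depth.
- vision.camera_params(name): a dict with "K" (3x3 intrinsics, pixels), "k1" (the pictures are not rectified: a ray, as slopes to the right and down, at radius r is drawn at 1 + k1 r^2 times it, then the intrinsics apply), "rvec" (rotation vector, rad) and "tvec" (3), from world to camera coordinates, as OpenCV has them. Camera axes: x right, y down, z forward; pixel columns grow to the right and rows downward; lengths in m; the calibration is good to about 2 mm. A picture is of the moment at which its call begins. camera_params takes no time and is no camera call.
- ctrl.job_done(): hands the job in; it is judged then, once.
The state is a dict: "t": time; "qpos": joint angles; "joint_velocities": joint speeds; "effort": joint torques, N m; "tcp_pos": TCP position; "tcp_rot": TCP orientation; "contact_force": force on the tool from outside, world axes, zero at the start; "moment": the same for the moment, N m; "finger_gap": finger opening in m; "gripper_force": force on a finger pad.
Only numpy, scipy, OpenCV 4.12 (cv2) and the standard library are available. Lean on these libraries where they do the work, as an engineer would, in place of code of your own. Each camera call takes 0.05 s, during which the arm holds its last target. There are 200 camera calls.

### The job

Two left-over syringes lie in the tipped-out drop tray of the sharps container and must not be handled. Push the tray up and back with your fingertips until it stands fully shut, so that both syringes slide into the container; then flip the grey closure flap on its roof forward and press it down fully. Never touch the syringes or shift the things standing round the container, and finish clear of everything.

Things in the scene. Friction and masses are not known exactly. Their poses are not given: they have to be found in the camera images.
- bin: Sharps container, yellow, with red rim and roof, 230 wide (y) x 130 deep (x) x 195 mm high, screwed down in a steel bracket 286 wide. Origin on the worktop under the middle of the tray hinge; x points from its open front to its back, z up. Tub front at x = -8 (rim -12), roof top 195 mm up from x = 1 to 120 mm.
- tray (a joint): Hinge of the red drop tray (along the container's y, 95 mm up). 1.57 = tipped out level to the front, on its stop (start); 0 = shut, panel upright, its outer face at x = -6 mm, top 183 mm up. 2 to 4 N on the lip move it. Left beyond 0.2 rad it falls open, below that it rests shut. The shut flap's nose would block it.
- tray_hinge (a point): Middle of the tray's hinge line: x = 0, y = 0, z = 95 mm of the container; fixed. The tray is 206 wide and reaches 87 mm from hinge to outer edge; open, its floor is level here. At its outer edge a lip stands 37 mm square to the panel (up when open, inwards when shut); a round bead of 3.5 mm radius, 84.5 mm from the hinge, forms the outer lower corner.
- tray_lip (a point): Middle of the top of the tray's lip, on its outer face: 87 mm from the hinge along the panel and 36 mm square to it. Moves with the tray. Near level, the outer edge moves almost straight up: what pushes it must rise along with it on its arc (or a little faster, so that rubbing helps); pushing level only, it jams. Smooth plastic, friction about 0.25.
- flap (a joint): Hinge of the grey closure flap on the roof (along the container's y). 0 = shut, lying forward along the roof with its nose down in front of the tray's top edge; 1.57 = upright; it starts leaning back at 1.9 to 2.25 (limit 2.3). Stiff: stays where left; about 0.6 N at its end moves it. 44 wide x 60 long x 4 mm thick; the 28 mm nose is bent to the underside.
- flap_hinge (a point): Middle of the flap's hinge line: x = 48, y = 0, z = 200 mm of the container (5 mm above the roof); does not move; same axes as the container.
- flap_end (a point): Middle of the flap's outer end, 58 mm from its hinge, mid-thickness. Moves with the flap. When the flap is shut it is at x = -10, z = 200 mm of the container.
- syringe_near_mid (a point): Middle of the left-over syringe that lies nearer the tray's lip; 164 long, 24 wide over the finger flange, 12 mm high, 11 to 19 g, lying roughly along the container's y in the tray.
- syringe_far_mid (a point): Middle of the second left-over syringe, same kind, nearer the tray's hinge.
- bystander_vial: Small glass vial with crimped cap, 22 mm diameter, 47 mm high, standing to the left of the container (seen from the robot); bystander. Origin under its centre.
- swab_carton: Upright closed carton of swabs, 55 x 60 x 90 mm high, standing to the right of the container; bystander. Origin under its centre.
- bystander_swabs: Small flat stack of swab sachets, 50 x 50 x 9 mm, lying in front and to the right of the container; bystander. Origin under its centre.
- syringe_near: The syringe of point syringe_near_mid, whose origin is on its underside 6 mm below that point.
- syringe_far: The syringe of point syringe_far_mid, whose origin is on its underside 6 mm below that point.
Not all that is in view belongs to the job. Leave any red look-alike of the syringe_far alone.

How it is judged (in metres and radians):
On the way, in this order (a step that is already met when the one before it is completed fails the run):
1. the tray stands shut with both syringes in the container, the flap still back (value of joint tray below 0.08 rad and value of joint flap above 1 rad and x of syringe_near_mid in the frame of bin between 0 and 0.12 m and z of each of syringe_near_mid, syringe_far_mid in the frame of bin below 0.085 m and y of syringe_near_mid in the frame of bin between -0.11 and 0.11 m and x of syringe_far_mid in the frame of bin between 0 and 0.12 m and y of syringe_far_mid in the frame of bin between -0.11 and 0.11 m), for 0.2 s.
2. the flap is pressed down shut (value of joint tray below 0.08 rad and value of joint flap below 0.1 rad), for 0.2 s.
At the end, for the whole second after the job is handed in: The tray is shut to within 0.08 rad, the flap is down to within 0.10 rad, and both syringes lie inside the tub (their middles below 85 mm and between its walls) (all of step 2 and x of syringe_near_mid in the frame of bin between 0 and 0.12 m and z of each of syringe_near_mid, syringe_far_mid in the frame of bin below 0.085 m and y of syringe_near_mid in the frame of bin between -0.11 and 0.11 m and x of syringe_far_mid in the frame of bin between 0 and 0.12 m and y of syringe_far_mid in the frame of bin between -0.11 and 0.11 m); the robot touches nothing.
It fails at once if the robot touches a syringe (contact force between any of the fingers, the arm and syringe_near above 0.05 N or contact force between any of the fingers, the arm and syringe_far above 0.05 N).
It fails at once if a bystander is moved more than 15 mm or tipped (distance of any of bystander_vial, swab_carton, bystander_swabs from where it was at the start of the episode above 0.015 m or angle between any of bystander_vial, swab_carton's own z axis and vertical above 0.3 rad).
It also fails if it takes over 54 s, if anything falls off the work surface, if the arm or the gripper's body presses on something with over 40 N, if the wrist force passes 120 N, or if a joint passes its speed limit or range.

## Working session

There is one attempt and no reset: what is moved stays moved. The work goes in short steps, Python scripts to look and compute and a shell command to move; the robot and the scene stay as the last step left them, time stands still between calls to the robot, and variables do not carry over. Pictures are saved under pics/ and viewed, at most 10 in all, crops included, and the job is handed in when it is done.

```bash
mkdir -p pics
python3 - <<'E'
from rig import readout, vision, ctrl
import cv2
for n in("scene","top"):
    cv2.imwrite(f"pics/{n}0.png",vision.capture(n)[:,:,::-1]); print(n,vision.camera_params(n))
s=readout.read_state();print(s["t"],s["tcp_pos"],s["tcp_rot"],s["contact_force"])
E
```

```text
scene {'K': array([[532.72764034,   0.        , 281.94353289],
       [  0.        , 532.72764034, 203.23630356],
       [  0.        ,   0.        ,   1.        ]]), 'k1': -0.14285775168498874, 'rvec': array([ 0.77168344, -2.53706247,  1.19839627]), 'tvec': array([0.43604671, 0.33826744, 1.0455159 ])}
top {'K': array([[517.13251034,   0.        , 270.91667563],
       [  0.        , 517.13251034, 210.56806677],
       [  0.        ,   0.        ,   1.        ]]), 'k1': -0.092706427005594, 'rvec': array([ 2.14195571, -2.18801604,  0.06764643]), 'tvec': array([-0.02601969,  0.57865685,  1.09740864])}
0.1 [ 0.21954399 -0.4764792   0.23060431] [[ 9.08219962e-01  4.18492681e-01 -6.12771220e-04]
 [ 4.18493130e-01 -9.08219028e-01  1.30306546e-03]
 [-1.12071237e-05 -1.43991061e-03 -9.99998963e-01]] [-0.15522642  0.28299312 -0.4832202 ]
```

View pics/scene0.png

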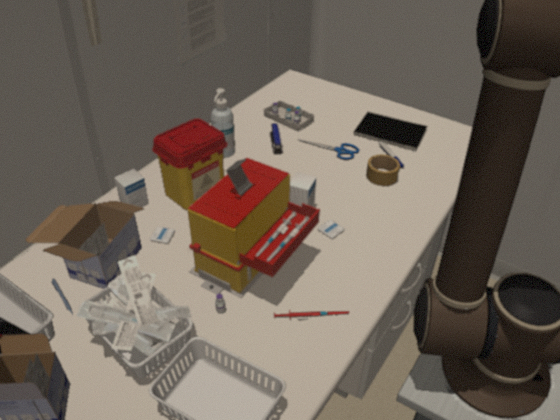

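View pics/top0.png

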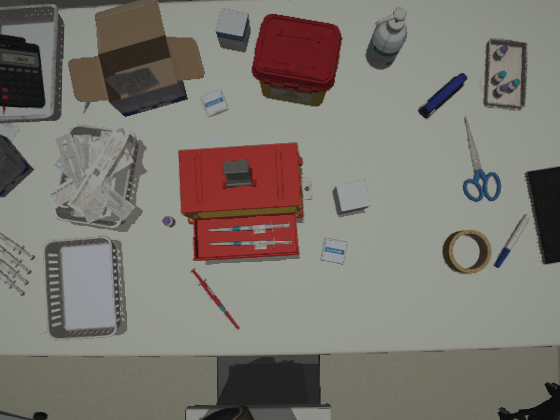

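The top view shows the bin roof at about (180–302, 143–215), the flap at (237,172) and the open tray at (195–298, 217–260). Two white syringes lie in the tray. The look-alike is a red syringe on the worktop at (215,298), to be left alone. The vial is at (168,221), the carton at (351,197) and the swabs at (334,251). Next I'll enlarge both views.

Run:
```python
import cv2
a=cv2.imread("pics/top0.png")[130:275,160:360]; cv2.imwrite("pics/t1.png",cv2.resize(a,None,fx=4,fy=4,interpolation=2))
a=cv2.imread("pics/scene0.png")[150:300,180:330]; cv2.imwrite("pics/s1.png",cv2.resize(a,None,fx=4,fy=4,interpolation=2))
```

```text
(no output)
```

View pics/t1.png

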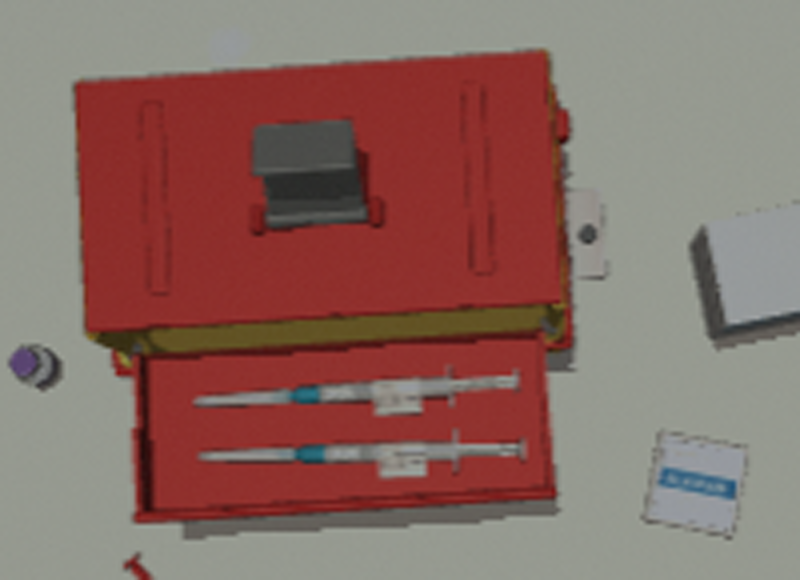

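View pics/s1.png

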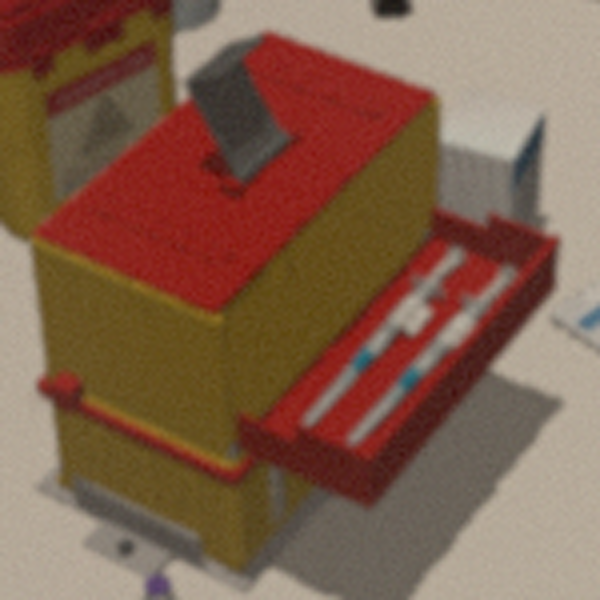

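```bash
cat > h.py <<'E'
import numpy as np, cv2
from scipy.optimize import least_squares
from rig import readout, vision, ctrl
def proj(n,P):
    c=vision.camera_params(n); R=cv2.Rodrigues(c["rvec"])[0]; p=np.atleast_2d(P)@R.T+c["tvec"]
    s=p[:,:2]/p[:,2:]; s=s*(1+c["k1"]*(s**2).sum(1,keepdims=True)); K=c["K"]
    return s*K[0,0]+K[:2,2]
def b2w(q,P):
    P=np.atleast_2d(P); c,s=np.cos(q[2]),np.sin(q[2])
    return np.c_[q[0]+c*P[:,0]-s*P[:,1],q[1]+s*P[:,0]+c*P[:,1],P[:,2]]
E
python3 - <<'E'
from h import *
top=np.array([[77,84],[547,51],[562,302],[90,331],[137,518],[556,493]])/4+[160,130]
sc=np.array([[35,237],[265,35],[437,97],[222,318],[373,465],[557,240]])/4+[180,150]
def pts(q):
    w=q[3]; return np.array([[.12,w,.195],[.12,-w,.195],[.001,-w,.195],[.001,w,.195],[-.087,.103,.131],[-.087,-.103,.131]])
f=lambda q:np.r_[(proj("top",b2w(q,pts(q)))-top).ravel(),(proj("scene",b2w(q,pts(q)))-sc).ravel()]
r=least_squares(f,[.5,0,0,.112],loss="soft_l1"); print(r.x,np.round(f(r.x).reshape(2,6,2),1))
q=r.x
for n,fe in(("top",[[302/4+160,131/4+130]]),("scene",[[228/4+180,60/4+150]])):
  for th in(1.9,2.1,2.25): 
    e=[.048-.058*np.cos(th),0,.2+.058*np.sin(th)]; e2=[e[0]-.028*np.sin(th),0,e[2]-.028*np.cos(th)]
    print(n,th,proj(n,b2w(q,[e,e2,[.048,0,.2]])),fe)
s=readout.read_state(); yaw=np.degrees(np.arctan2(s["tcp_rot"][1,0],s["tcp_rot"][0,0]));print("toolyaw",yaw,"bin",np.degrees(q[2]))
for x in(-.14,-.099,-.03,.105,.02): print(x,b2w(q,[x,0,0]))
np.save("q.npy",q)
E
```

```text
[0.56436507 0.01273652 0.04422    0.10957652] [[[-0.1 -0.2]
  [-0.9 -0.2]
  [-0.1  0.5]
  [-0.4  1.2]
  [-0.2  1.5]
  [ 0.1  1. ]]

 [[-0.6 -1.4]
  [-0.3 -1.3]
  [-0.1 -1.1]
  [-1.1 -1.6]
  [-0.2 -1.7]
  [ 0.8 -0.8]]]
top 1.9 [[235.91026401 169.42174517]
 [236.30828801 183.75941738]
 [239.25935052 184.39753198]] [[235.5, 162.75]]
top 2.1 [[235.82116663 163.95123988]
 [235.86312384 176.34437887]
 [239.25935052 184.39753198]] [[235.5, 162.75]]
top 2.25 [[235.84950123 160.44920265]
 [235.6255399  171.01491395]
 [239.25935052 184.39753198]] [[235.5, 162.75]]
scene 1.9 [[237.27923523 166.76583723]
 [247.49909255 167.1758987 ]
 [245.28690802 189.84134704]] [[237.0, 165.0]]
scene 2.1 [[233.32465145 167.06924425]
 [242.43457632 165.18550861]
 [245.28690802 189.84134704]] [[237.0, 165.0]]
scene 2.25 [[230.70208838 167.89893006]
 [238.736041   164.36755158]
 [245.28690802 189.84134704]] [[237.0, 165.0]]
toolyaw 24.739488978059615 bin 2.533619235171606
-0.14 [[0.42450192 0.00654774 0.        ]]
-0.099 [[0.46546184 0.00836017 0.        ]]
-0.03 [[0.53439439 0.01141035 0.        ]]
0.105 [[0.66926243 0.01737811 0.        ]]
0.02 [[0.58434552 0.01362063 0.        ]]
```

The bin pose fit is good to about 1–2 px: (0.564, 0.013), yaw 2.5°. The flap leans back about 2.15 rad. Next I'll move in front of the tray with the fingers shut.

```bash
python3 -m handwheel '[[[0,0.03,-0.03,0,0.05],[0,0.06,-0.06,0,0.1],[0,0.1,-0.09,0,0.15],[0,0.135,-0.125,0,0.2],[0,0.17,-0.155,0,0.25],[0,0.205,-0.19,0,0.3],[0,0.24,-0.22,0,0.35],[0,0.275,-0.25,0,0.387],[0,0.31,-0.285,0,0.387],[0,0.35,-0.32,0,0.387],[0,0.388,-0.353,0,0.387],[0,0.388,-0.353,0,0.387]]]' 40
cat > b.py <<'E'
from h import *
q=np.load("q.npy"); s=readout.read_state(); d=s["tcp_pos"]-np.array([q[0],q[1],0]); c,n=np.cos(q[2]),np.sin(q[2])
print("t",s["t"],"bin mm",np.round(1000*np.array([c*d[0]+n*d[1],-n*d[0]+c*d[1],d[2]]),1),"yaw",np.degrees(np.arctan2(s["tcp_rot"][1,0],s["tcp_rot"][0,0])),"F",np.round(s["contact_force"],2),"gap",s["finger_gap"])
E
python3 b.py
```

```text
t: 1.3
tcp_pos: [0.4257, 0.0107, 0.2307]
tcp_rot: [[0.999, 0.052, -0.0], [0.052, -0.999, 0.001], [-0.0, -0.001, -1.0]]
contact_force: [0.3, -0.5, -0.1]
finger_gap: -0.0002
gripper_force: 0.0
t 1.3 bin mm [-138.7    4.1  230.7] yaw 2.986363548304057 F [ 0.29 -0.45 -0.09] gap -0.00017059473671037374
```

```bash
python3 -m handwheel '[[[0,0,0.004,0.04,0.008],[0,0,0.004,0.08,0.008],[0,0,0.004,0.12,0.008],[0,0,0.004,0.156,0.008],[0,0.01,0.004,0.156,0.008],[0,0.02,0.004,0.156,0.008],[0,0.03,0.004,0.156,0.008],[0,0.034,0.004,0.156,0.008],[0,0.034,0.004,0.156,0.008]]]'
python3 b.py
python3 - <<'E'
from h import *
a=vision.capture("scene")[130:310,180:420,::-1]; cv2.imwrite("pics/s2.png",cv2.resize(a,None,fx=3,fy=3,interpolation=2))
E
```

```text
t: 2.2
tcp_pos: [0.4605, 0.0037, 0.0767]
tcp_rot: [[0.999, 0.037, 0.003], [0.037, -0.999, -0.0], [0.003, 0.0, -1.0]]
contact_force: [-0.1, 1.2, -0.0]
finger_gap: -0.0002
gripper_force: 0.0
t 2.2 bin mm [-104.2   -4.5   76.7] yaw 2.1060379190734775 F [-0.06  1.18 -0.04] gap -0.00019452796255297898
```

View pics/s2.png

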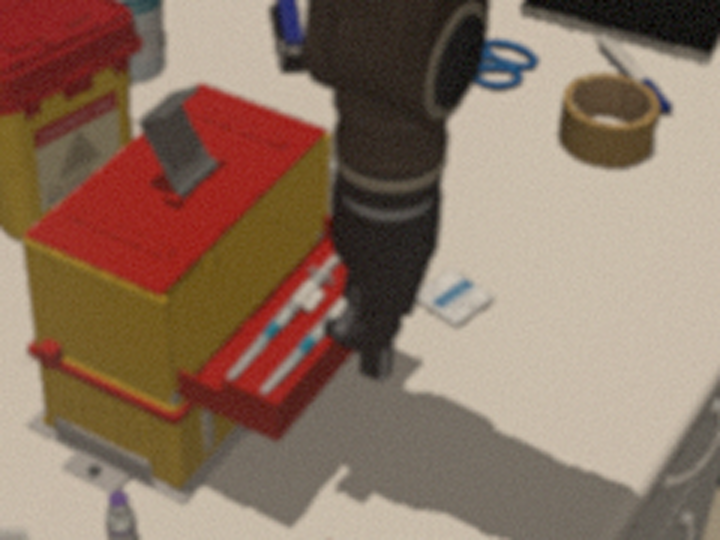

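The fingertip stands about 5 mm in front of the lip, near its middle. Next I'll press in gently for preload.

```bash
python3 -m handwheel '[[[0,0.003,-0.004,0,0],[0,0.006,-0.004,0,0],[0,0.008,-0.004,0,0],[0,0.008,-0.004,0,0]]]'
python3 b.py
```

```text
t: 2.65
tcp_pos: [0.4657, 0.0081, 0.075]
tcp_rot: [[0.999, 0.037, -0.001], [0.037, -0.999, -0.0], [-0.001, -0.0, -1.0]]
contact_force: [-4.3, -0.6, -0.6]
finger_gap: 0.0001
gripper_force: 0.0
t 2.65 bin mm [-98.7  -0.3  75. ] yaw 2.1187951366270767 F [-4.35 -0.61 -0.59] gap 7.539049688512671e-05
```

```bash
python3 -m handwheel '[[[0,0.004,0,0,0],[0,0.006,0,0,0],[0,0.006,0,0,0],[0,0.006,0,-0.005,0],[0,0.006,0,-0.01,0],[0,0.0065,0,-0.015,0],[0,0.007,0,-0.02,0],[0,0.008,0,-0.025,0]]]'
python3 b.py
```

```text
t: 3.45
tcp_pos: [0.4712, 0.0083, 0.0994]
tcp_rot: [[0.999, 0.037, -0.006], [0.037, -0.999, 0.0], [-0.006, -0.0, -1.0]]
contact_force: [-8.5, -0.7, 1.4]
finger_gap: -0.0002
gripper_force: 4.2
t 3.45 bin mm [-93.3  -0.4  99.4] yaw 2.104506254014214 F [-8.46 -0.7   1.41] gap -0.0002439954825212608
```

Run:
```python
from h import *
a=vision.capture("scene")[130:310,180:420,::-1]; cv2.imwrite("pics/s3.png",cv2.resize(a,None,fx=3,fy=3,interpolation=2))
```

```text
(no output)
```

View pics/s3.png

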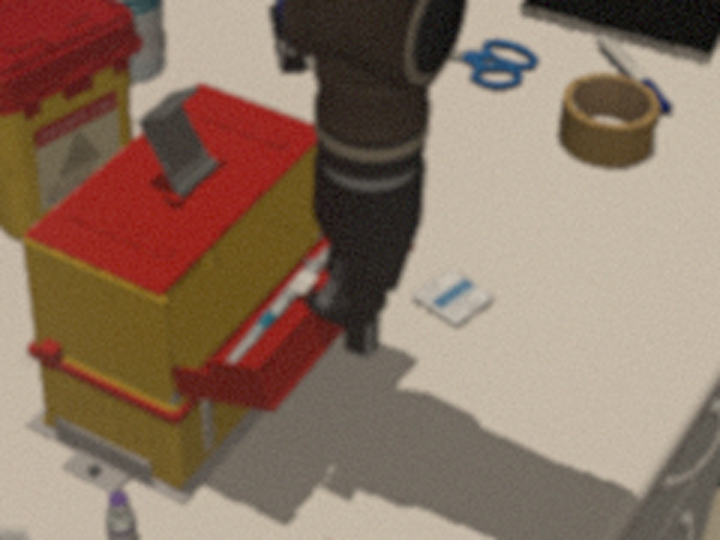

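The tray is at about 20° and rising, with the fingers well below the bead. I'll continue along the arc.

```bash
python3 -m handwheel '[[[0,0.002,0,-0.008,0],[0,0.005,0,-0.018,0],[0,0.009,0,-0.025,0],[0,0.0135,0,-0.032,0],[0,0.0185,0,-0.038,0],[0,0.024,0,-0.044,0],[0,0.03,0,-0.049,0],[0,0.036,0,-0.053,0],[0,0.036,0,-0.053,0]]]'
python3 b.py
```

```text
t: 4.4
tcp_pos: [0.5116, 0.0096, 0.1538]
tcp_rot: [[0.999, 0.037, 0.001], [0.037, -0.999, -0.0], [0.001, 0.0, -1.0]]
contact_force: [-0.5, -0.1, 0.5]
finger_gap: 0.0
gripper_force: 0.1
t 4.4 bin mm [-52.8  -0.8 153.8] yaw 2.110307538627265 F [-0.48 -0.06  0.51] gap 2.3607647481503396e-05
```

```bash
python3 -m handwheel '[[[0,0.006,0,-0.004,0],[0,0.012,0,-0.007,0],[0,0.018,0,-0.009,0],[0,0.024,0,-0.01,0],[0,0.029,0,-0.01,0],[0,0.033,0,-0.01,0],[0,0.036,0,-0.01,0],[0,0.038,0,-0.01,0],[0,0.039,0,-0.01,0],[0,0.039,0,-0.01,0]]]'
python3 b.py
python3 - <<'E'
from h import *
a=vision.capture("scene")[110:310,180:420,::-1]; cv2.imwrite("pics/s4.png",cv2.resize(a,None,fx=3,fy=3,interpolation=2))
E
```

```text
t: 5.4
tcp_pos: [0.5493, 0.011, 0.1633]
tcp_rot: [[0.999, 0.037, -0.0], [0.037, -0.999, -0.0], [-0.0, 0.0, -1.0]]
contact_force: [-0.2, -0.2, -0.1]
finger_gap: 0.0
gripper_force: 0.0
t 5.4 bin mm [-15.1  -1.  163.3] yaw 2.106210491852063 F [-0.19 -0.2  -0.14] gap 2.1732855182599406e-05
```

View pics/s4.png

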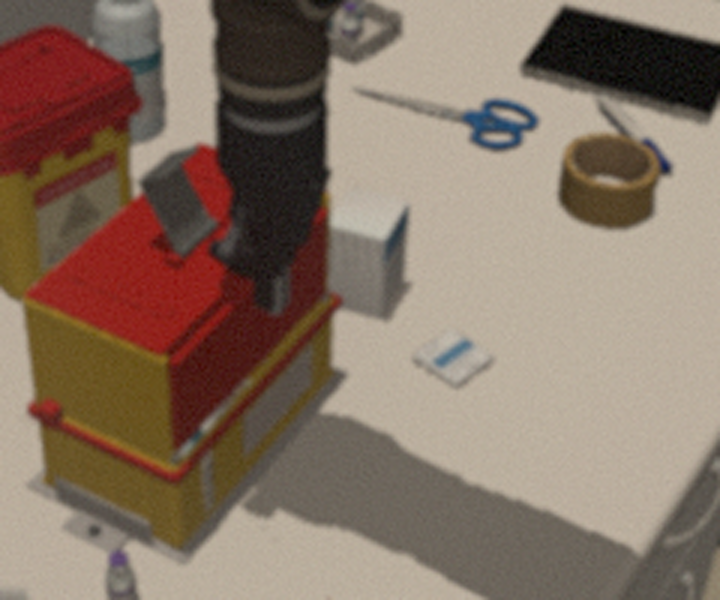

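The panel is upright. A white and teal sliver shows below it at about (215,415), possibly a syringe at the hinge gap. I'll press home and look closer.

```bash
python3 -m handwheel '[[[0,0.002,0,0,0],[0,0.004,0,0,0],[0,0.005,0,0,0],[0,0.005,0,0,0],[0,0.005,0,0,0]]]'
python3 b.py
python3 - <<'E'
from h import *
a=vision.capture("scene")[200:310,180:300,::-1]; cv2.imwrite("pics/s5.png",cv2.resize(a,None,fx=5,fy=5,interpolation=2))
E
```

```text
t: 5.95
tcp_pos: [0.55, 0.0111, 0.1628]
tcp_rot: [[0.999, 0.037, -0.008], [0.037, -0.999, -0.0], [-0.008, -0.0, -1.0]]
contact_force: [-15.1, -0.3, 5.7]
finger_gap: -0.0
gripper_force: 7.5
t 5.95 bin mm [-14.4  -1.  162.8] yaw 2.104173213193834 F [-15.09  -0.32   5.7 ] gap -4.582024421525196e-05
```

View pics/s5.png

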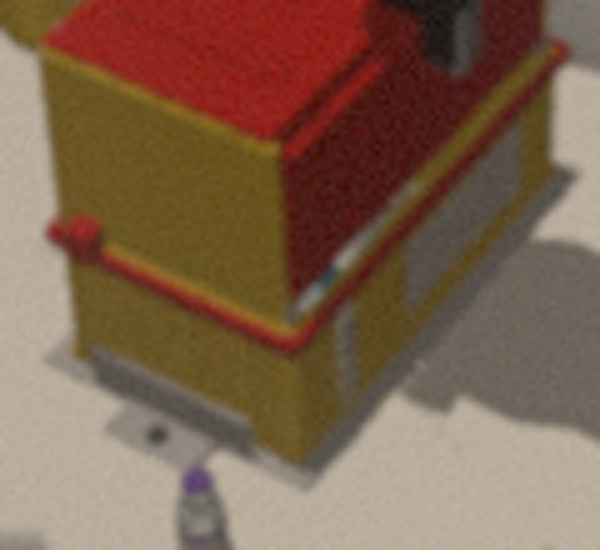

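Run:
```python
from h import *
q=np.load("q.npy")
for px in([239,262.5],[245.6,256],[264,237]):
  for X in(-.012,-.006,.0,.02,.04,.06):
    r=least_squares(lambda v:proj("scene",b2w(q,[X,v[0],v[1]]))[0]-px,[0,.09]).x; print(px,"x",X,"y,z",np.round(r,4))
for P in([-.006,.103,.095],[-.006,0,.095],[-.012,.103,.095],[-.012,0,.095],[-.008,.109,.095],[-.008,-.1,.095]): print(P,proj("scene",b2w(q,P)))
```

```text
[239, 262.5] x -0.012 y,z [0.1178 0.1091]
[239, 262.5] x -0.006 y,z [0.1097 0.0987]
[239, 262.5] x 0.0 y,z [0.1017 0.0883]
[239, 262.5] x 0.02 y,z [0.0747 0.0536]
[239, 262.5] x 0.04 y,z [0.0478 0.0189]
[239, 262.5] x 0.06 y,z [ 0.0208 -0.0159]
[245.6, 256] x -0.012 y,z [0.093  0.1072]
[245.6, 256] x -0.006 y,z [0.0846 0.0967]
[245.6, 256] x 0.0 y,z [0.0761 0.0863]
[245.6, 256] x 0.02 y,z [0.0481 0.0515]
[245.6, 256] x 0.04 y,z [0.0201 0.0167]
[245.6, 256] x 0.06 y,z [-0.0079 -0.0181]
[264, 237] x -0.012 y,z [0.0194 0.1041]
[264, 237] x -0.006 y,z [0.0101 0.0936]
[264, 237] x 0.0 y,z [0.0008 0.0832]
[264, 237] x 0.02 y,z [-0.0304  0.0482]
[264, 237] x 0.04 y,z [-0.0615  0.0133]
[264, 237] x 0.06 y,z [-0.0927 -0.0216]
[-0.006, 0.103, 0.095] [[240.83803536 261.76957308]]
[-0.006, 0, 0.095] [[266.37671199 233.97070767]]
[-0.012, 0.103, 0.095] [[243.15707223 262.83781058]]
[-0.012, 0, 0.095] [[268.61870431 234.92500119]]
[-0.008, 0.109, 0.095] [[240.03417054 263.84379151]]
[-0.008, -0.1, 0.095] [[289.34174541 210.0285893 ]]
```

The sliver fits a syringe lying on the tub floor at x≈40 mm, z≈17 mm, with its original y, seen through the slot at the hinge. So it is inside. The tray is on its stop (15 N at TCP x = -14 mm). Next I'll retract, rise and go behind the flap.

```bash
python3 -m handwheel '[[[0,-0.015,0,0,0],[0,-0.03,0,-0.02,0],[0,-0.03,0,-0.06,0],[0,-0.03,0,-0.1,0],[0,-0.025,0,-0.14,0],[0,0.01,0,-0.145,0],[0,0.045,0,-0.145,0],[0,0.08,0,-0.145,0],[0,0.11,0,-0.145,0],[0,0.124,0,-0.145,0],[0,0.124,0,-0.145,0]]]'
python3 b.py
python3 -m handwheel '[[[0,0,0,0.03,0],[0,0,0,0.06,0],[0,0,0,0.08,0],[0,0,0,0.08,0]]]'
python3 b.py
python3 - <<'E'
from h import *
a=vision.capture("scene")[100:310,170:370,::-1]; cv2.imwrite("pics/s6.png",cv2.resize(a,None,fx=2.8,fy=2.8,interpolation=2))
E
```

```text
t: 7.1
tcp_pos: [0.6798, 0.0159, 0.3062]
tcp_rot: [[0.999, 0.037, -0.002], [0.037, -0.999, -0.0], [-0.002, -0.0, -1.0]]
contact_force: [-0.1, 0.2, 0.4]
finger_gap: -0.0001
gripper_force: 0.0
t 7.1 bin mm [115.5  -2.  306.2] yaw 2.111260719025847 F [-0.13  0.17  0.41] gap -0.00014352776360071996
t: 7.5
tcp_pos: [0.676, 0.0157, 0.2255]
tcp_rot: [[0.999, 0.037, -0.005], [0.037, -0.999, -0.0], [-0.005, -0.0, -1.0]]
contact_force: [-0.5, -0.5, -1.0]
finger_gap: 0.0001
gripper_force: 0.0
t 7.5 bin mm [111.6  -1.9 225.5] yaw 2.1062284917830696 F [-0.49 -0.54 -1.  ] gap 0.00010173409471838454
```

View pics/s6.png

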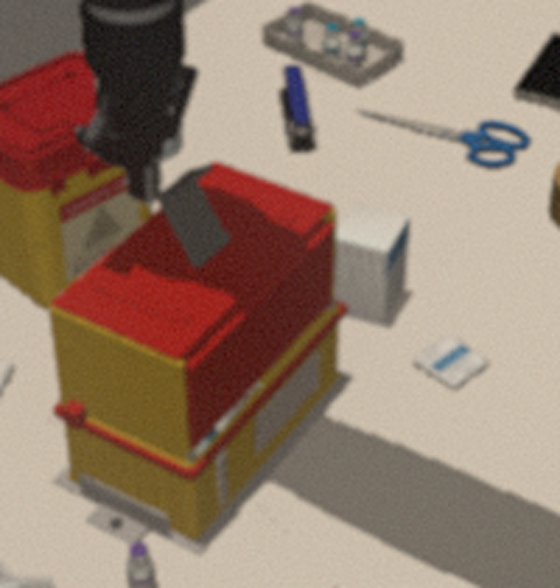

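The tray stays shut and the finger is behind the flap. I'll push it forward and down.

```bash
python3 -m handwheel '[[[0,-0.02,0,0,0],[0,-0.04,0,0,0],[0,-0.055,0,0,0],[0,-0.07,0,0,0],[0,-0.082,0,0,0],[0,-0.094,0,0.001,0],[0,-0.103,0,0.005,0],[0,-0.108,0,0.01,0],[0,-0.11,0,0.015,0],[0,-0.11,0,0.019,0],[0,-0.11,0,0.022,0],[0,-0.11,0,0.022,0]]]'
python3 b.py
python3 -m handwheel '[[[0,0,0,0.003,0],[0,0,0,0.006,0],[0,0,0,0.008,0],[0,0,0,0.008,0],[0,0,0,0.008,0]]]'
python3 b.py
```

```text
t: 8.75
tcp_pos: [0.5684, 0.0117, 0.2056]
tcp_rot: [[0.999, 0.037, -0.001], [0.037, -0.999, -0.0], [-0.001, -0.0, -1.0]]
contact_force: [-0.3, 0.1, -0.8]
finger_gap: -0.0002
gripper_force: 0.0
t 8.75 bin mm [  4.   -1.2 205.6] yaw 2.107529219041145 F [-0.31  0.07 -0.8 ] gap -0.00020295110258096457
t: 9.25
tcp_pos: [0.5688, 0.0117, 0.2023]
tcp_rot: [[0.999, 0.037, 0.005], [0.037, -0.999, 0.0], [0.005, 0.0, -1.0]]
contact_force: [-6.9, 0.0, 21.5]
finger_gap: -0.0
gripper_force: 10.6
t 9.25 bin mm [  4.4  -1.2 202.3] yaw 2.107641580132181 F [-6.9   0.04 21.51] gap -2.5673575957824578e-05
```

```bash
python3 -m handwheel '[[[0,0,0,0,0],[0,0,0,0,0],[0,0,0,-0.01,0],[0,0,0,-0.04,0],[0,-0.02,0,-0.08,0],[0,-0.05,0,-0.12,0],[0,-0.09,0,-0.14,0],[0,-0.13,0,-0.14,0],[0,-0.17,0,-0.14,0],[0,-0.2,0,-0.14,0],[0,-0.2,0,-0.14,0]]]'
python3 b.py
python3 - <<'E'
from h import *
a=vision.capture("scene")[130:310,170:350,::-1]; b=vision.capture("top")[120:300,150:330,::-1]
cv2.imwrite("pics/s7.png",cv2.resize(np.hstack([a,b]),None,fx=2.2,fy=2.2,interpolation=2))
E
```

```text
t: 10.35
tcp_pos: [0.3657, 0.0043, 0.3396]
tcp_rot: [[0.999, 0.037, 0.002], [0.037, -0.999, 0.0], [0.002, 0.0, -1.0]]
contact_force: [0.3, 0.1, -0.6]
finger_gap: -0.0
gripper_force: 0.0
t 10.35 bin mm [-198.9    0.4  339.6] yaw 2.103679568501969 F [ 0.31  0.06 -0.59] gap -4.1878520794307156e-05
```

View pics/s7.png

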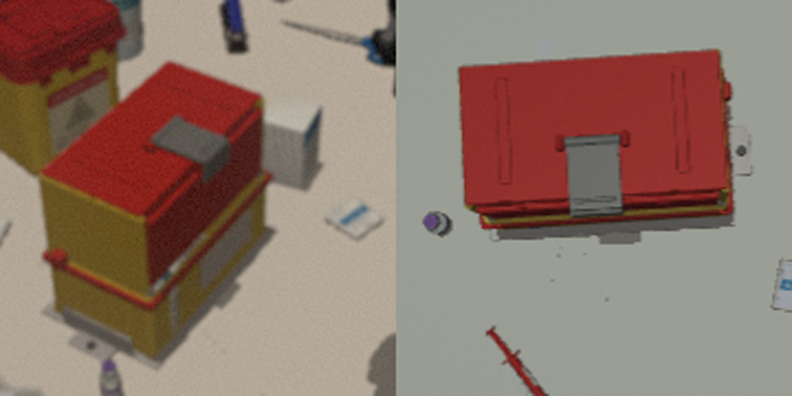

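The flap lies flat along the roof with its nose over the tray's top edge. The tray is shut, the vial, carton and swabs look undisturbed, and the arm is clear.

```bash
python3 -c "
from rig import ctrl
print(ctrl.job_done())"
```

```text
the job is handed in; nothing more can be done
None
```

I handed the job in: the tray is pushed fully shut, the flap is pressed down over it, and the arm is clear; I saw one syringe inside the tub and took the second to be in too, though I never saw it after the tray closed.

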